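# Stand the extension bar in the tool stand

### The job

Pick up the extension bar (the short thick socket-wrench bar lying among the hand tools) near its female socket end and lift it. Ease the grip so that it swings down about the fingers and hangs upright with the square drive end below, grip it firmly again, and stand it drive end down in the wide pocket of the steel tool stand.

Things in the scene. Friction and masses are not known exactly. Their poses are not given: they have to be found in the camera images.
- bar_centre (a point): Centre of the steel extension bar, a loose straight round rod 143 mm long, about 0.3 kg, lying along its own y axis, centre 12 mm above the bench; it balances near here. +y points to the thick female socket end, -y to the end with the small square male drive; each tip is 71 mm from this point. A spanner and a red-handled screwdriver, both longer, lie beside it.
- bar_collar (a point): Centre of the bar's socket-end collar, 23 mm in diameter, 58 mm from bar_centre, 129 mm from the drive tip: grip here, across the bar. At 50 N the bar stays about level. Eased straight to about 8 N it swings down in a second or two and hangs nearly plumb; at 10 N or more it may stop up to 20 degrees off, below 7 N it can drop. Held again with 20 N (over 15) it stays put but gives when pushed.
- wide_pocket (a point): Centre of the floor of the wide pocket of the fixed steel tool stand, 6 mm above the bench, z up. A round tube 38 mm in bore, straight up to 68 mm above its floor, then a funnel widening to 80 mm at the rim, 92 mm above its floor. Two narrow tubes (15 mm bore, 44 mm high) stand 63 and 105 mm from it along -y. The bar stands in it on its tip, 50 mm of it above the rim, and may lean.
Things that resemble listed ones, but are neither listed nor needed, are in the scene too. What is shaped like the part that bears bar_centre but turquoise is not meant.

How it is judged (in metres and radians):
On the way:
1. the bar hangs upright and still, socket end up (axis within 20 degrees of vertical), gripped firmly again (15 N or more at each finger), its centre more than 100 mm above the bench (angle between bar_centre's own y axis and vertical below 0.35 rad and height (world z) of bar_centre above 0.1 m and contact force between the fingers and extension_bar above 30 N and angular speed of extension_bar below 0.6 rad/s), for 0.2 s.
At the end, for the whole second after the job is handed in: The bar stands released and at rest on the floor of the wide pocket, drive end down: its centre within 30 mm of the pocket's axis and 60 to 90 mm above the bench, its axis within 28 degrees of upright (horizontal distance between bar_centre and wide_pocket below 0.03 m and angle between bar_centre's own y axis and vertical below 0.5 rad and height (world z) of bar_centre between 0.06 and 0.09 m and linear speed of extension_bar below 0.02 m/s and contact force between the fingers and extension_bar below 0.05 N); the robot touches nothing.
It also fails if it takes over 48 s, if anything falls off the work surface, if the arm or the gripper's body presses on something with over 40 N, if the wrist force passes 120 N, or if a joint passes its speed limit or range.

### The arm

A 7-joint arm with a two-finger parallel gripper is mounted at the origin on a cart in front of the work surface, level with it; the furniture and walls round the work are solid. World frame = base frame: x ahead of the robot, y to its left, z up, the work surface at z = 0. Lengths are in mm, angles in rad, forces in N, time in s.
With the tool pointing down it reaches from about 425 to 875 mm from the base axis. Payload 8.4 kg.
Tool frame: the origin (TCP) lies midway between the tips of the shut fingers; the grasp point (between the pads) lies 19 mm behind it; z points along the fingers, y is the line along which they close (so a half turn about z gives the same grasp; the last joint's range is limited). The gripper opens to 87 mm and grips with 3 to 60 N. Pads are 19 mm wide; open, the fingers measure 117 mm over their backs; the gripper's body (75 mm by 190 mm) begins 51 mm behind the grasp point.
Start: joints at [-1.339, 0.333, 0.04, 1.465, -0.013, 1.343, -0.059], TCP at [211.12, 614.729, 222.546] pointing down, gripper open.
Joint ranges: [-2.58, 2.58], [-0.38, 2.09], [-1.3, 1.39], [0.25, 2.4], [-1.5, 4.64], [0.08, 2.09], [-2.65, 2.65]. Speed limits (rad/s): [2.22, 2.22, 2.79, 2.79, 3.14, 3.14, 3.14].

### API

Orientations are given as [roll, pitch, yaw] about the fixed x, y, z axes, in that order (R = Rz(yaw) Ry(pitch) Rx(roll)).
In Python, from station import readout, cams, workorder gives the robot as it stands.
- The arm moves only by the tool send_rows, never from a script. Its argument "increments" is one flat list of numbers, 5 for each row, row after row: the opening, from 0 (shut) to 1 (fully open), then the shift along the world's x, y, z in m, then the turn about the world's z in degrees. In form: [grip, tx, ty, tz, turn, grip, tx, ty, tz, turn, ...]. A call has 1 to 20 rows; each row shifts and turns the commanded pose from where the row before left it; what a row does not reach is not made up. A row lasts 1/8 s, in which the tool goes at most 62.5 mm and 10.7 degrees, less where a joint would pass 70% of its speed; a pose out of reach is approached as far as the arm can. A call with a gripper value outside its range is refused whole. The fingers move at their own pace and stop on an object; "newtons" is the grip in N (left out, the last holds). Time passes only in rows, so rows that do not move let the fingers close. It gives the time, the measured TCP pose, the force, the opening and the grip force at its end, in the units of the state.
- readout.observe(): the state, without advancing time (a new reading comes with each control period).
- cams.grab_frame(name): name is "side" or "top" or "wrist"; returns a dict with "img" (400x640x3 uint8, red, green, blue), "camera_matrix" (3x3 intrinsics, pixels), "k1" (the pictures are not rectified: a ray, as slopes to the right and down, at radius r is drawn at 1 + k1 r^2 times it, then the intrinsics apply), "view" (4x4, takes a point from world to camera coordinates). Camera axes: x right, y up, looking along -z (the intrinsics and any distortion apply to the point x, -y, -z); pixel columns grow to the right and rows downward; lengths in mm; the calibration is good to about 2 mm. A picture is of the moment at which its call begins. There is no depth.
- workorder.finish_job(): hands the job in; it is judged then, once.
The state is a dict: "clock": time; "joint_pos": joint angles; "joint_velocities": joint speeds; "effort": joint torques, N m; "position": TCP position; "eef_rot": TCP orientation; "ft_force": force on the tool from outside, world axes, zero at the start; "moment": the same for the moment, N m; "opening": finger opening in mm; "finger_force": force on a finger pad.
Only numpy, scipy, OpenCV 4.12 (cv2) and the standard library are available. Lean on these libraries where they do the work, as an engineer would, in place of code of your own. Each camera call takes 0.05 s, during which the arm holds its last target. There are 200 camera calls.

## Working session

There is one attempt and no reset: what is moved stays moved. The work goes in short steps, Python scripts to look and compute and a tool call to move; the robot and the scene stay as the last step left them, time stands still between calls to the robot, and variables do not carry over. Pictures are saved under pics/ and viewed, at most 12 in all, crops included, and the job is handed in when it is done.

Besides the shell and the picture viewer there is one more tool, called in YAML: its name, and indented under it one key for each argument. send_rows: Moves the arm, as the interface text tells. Its arguments: {"type":"object","properties":{"increments":{"type":"array","items":{"type":"number"}},"newtons":{"type":"number"}},"required":["increments"]}

```bash
mkdir -p pics; ls; cat > h.py <<'E'
import numpy as np,cv2
from station import readout,cams,workorder
def grab(n,f=None):
    d=cams.grab_frame(n)
    if f: cv2.imwrite(f,d['img'][:,:,::-1])
    return d
def ray(d,uv):
    K=np.array(d['camera_matrix']);k=d['k1'];V=np.array(d['view'])
    p=cv2.undistortPoints(np.array([[uv]],float),K,np.array([k,0,0,0],float))[0,0]
    R=V[:3,:3];c=-R.T@V[:3,3]
    return c,R.T@np.array([p[0],-p[1],-1])
def pt(d,uv,z):
    c,r=ray(d,uv);return c+r*(z-c[2])/r[2]
def proj(d,P):
    V=np.array(d['view']);p=V[:3,:3]@np.array(P,float)+V[:3,3]
    s=np.array([p[0]/-p[2],-p[1]/-p[2]]);s=s*(1+d['k1']*(s@s))
    K=np.array(d['camera_matrix']);return K[:2,:2]@s+K[:2,2]
E
python3 - <<'E'
from h import *
s=readout.observe();print(s)
for n in('top','side'):
    d=grab(n,f'pics/{n}0.png');V=np.array(d['view']);print(n,-V[:3,:3].T@V[:3,3],d['camera_matrix'],d['k1'])
    import pickle;pickle.dump(d,open(n+'0.pkl','wb'))
E
```

```text
pics
{'clock': 0.0, 'joint_pos': array([-1.33920762,  0.33393467,  0.03988776,  1.46630045, -0.01339815,
        1.34330217, -0.05853543]), 'joint_velocities': array([-9.15658344e-05, -1.08539519e-03, -1.05898588e-04, -6.15896426e-04,
       -1.16001362e-03, -9.15733965e-04, -2.16788458e-04]), 'effort': array([ 6.45206219e-04, -6.56367731e+01,  1.33544516e+00, -4.03797340e+01,
       -5.97744458e-02,  4.48241900e-02,  1.30787034e-04]), 'position': array([210.99312951, 614.28854386, 221.62983566]), 'eef_rot': array([-3.13991848e+00,  1.20957340e-04,  2.81073823e+00]), 'ft_force': array([-0.51064608,  0.32665625,  1.19629411]), 'moment': array([ 0.01383491, -0.06110135, -0.03011727]), 'finger_force': 0.0, 'opening': 86.90495332232727}
top [ 252.55941976  -42.50406549 1442.99354146] [[495.62941142   0.         326.52310257]
 [  0.         495.62941142 198.05811521]
 [  0.           0.           1.        ]] -0.08436901550046225
side [  514.7582509  -1063.12563343   666.66502088] [[370.30085314   0.         318.61625662]
 [  0.         370.30085314 196.11450574]
 [  0.           0.           1.        ]] -0.003670053689153534
```

View pics/top0.png

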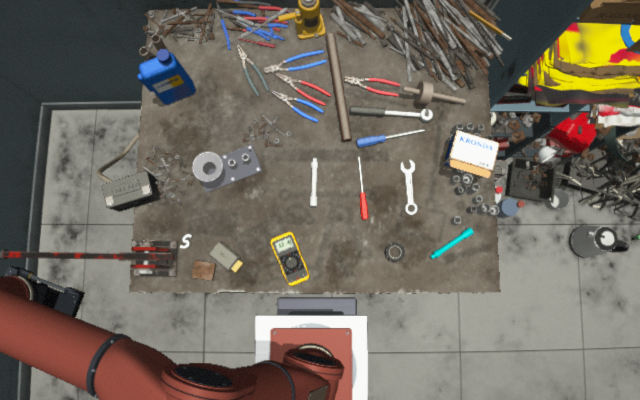

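View pics/side0.png

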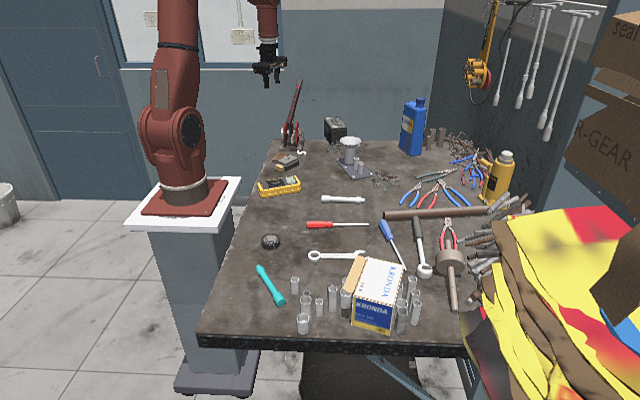

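The top view shows the bar running from about (314,158) to (313,206), and the stand's funnel at about (208,168) with its narrow tubes to the right. The turquoise lookalike is at (452,243). I'll enlarge the bar and the stand.

```bash
python3 - <<'E'
from h import *
im=cv2.imread('pics/top0.png')
a=im[145:220,180:260];b=im[145:220,280:350]
f=lambda x:cv2.resize(x,(0,0),fx=5.2,fy=5.2,interpolation=cv2.INTER_CUBIC)
cv2.imwrite('pics/c1.png',np.hstack([f(a),f(b)]))
E
```

```text
(no output)
```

View pics/c1.png

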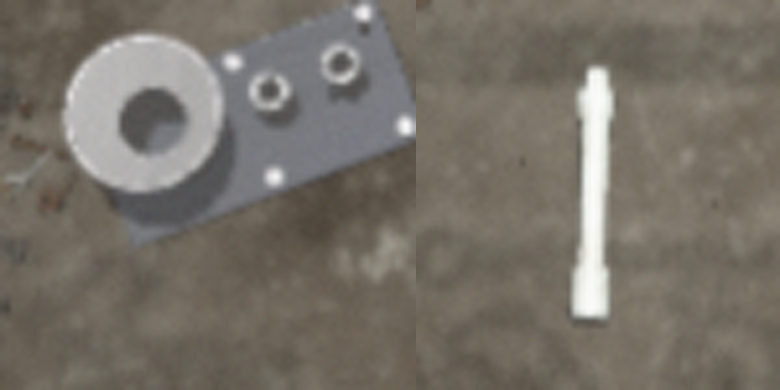

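The crop shows the drive tip at full-frame (314.8,157.9) and the socket end at (313.5,206.2), which is the end nearer the robot. The funnel rim centre is at (207.7,166.7), and the narrow tube tops are at (231.7,162.7) and (245.6,157.5).

```bash
python3 - <<'E'
from h import *
import pickle
d=pickle.load(open('top0.pkl','rb'));s=pickle.load(open('side0.pkl','rb'))
t=pt(d,(314.8,157.9),12);f=pt(d,(313.46,206.2),12)
print('tip',t,'fem',f,np.linalg.norm(t-f));u=(f-t)/np.linalg.norm(f-t);c=(t+f)/2
print('centre',c,'collar',c+58*u,'axis deg',np.degrees(np.arctan2(u[1],u[0])))
r=pt(d,(207.7,166.7),98);n1=pt(d,(231.7,162.7),50);n2=pt(d,(245.6,157.5),50)
print('pocket',r,n1,n2,np.linalg.norm((r-n1)[:2]),np.linalg.norm((r-n2)[:2]))
print('rim diam',np.linalg.norm(pt(d,(207.7-15.2,166.7),98)-pt(d,(207.7+15.2,166.7),98)))
for p in (t,f,r,c):print(proj(s,p))
print(np.degrees(readout.observe()['eef_rot'][2]))
E
python3 - <<'E'
import cv2,numpy as np
im=cv2.imread('pics/side0.png')
f=lambda x:cv2.resize(x,(0,0),fx=5,fy=5,interpolation=cv2.INTER_CUBIC)
cv2.imwrite('pics/c2.png',np.hstack([f(im[130:220,315:385])]))
E
```

```text
tip [605.17509836 -11.38951718  12.        ] fem [460.46470594  -8.21288922  12.        ] 144.7452542962902
centre [532.81990215  -9.8012032   12.        ] collar [474.83387144  -8.52831572  12.        ] axis deg 178.74246661800873
pocket [558.75711645 285.61247322  98.        ] [581.48119205 227.90364608  50.        ] [596.89509679 188.01328625  50.        ] 62.02170863139579 104.78600498747737
rim diam 85.63291806402334
[363.87638374 199.29159592]
[320.51236896 197.8748531 ]
[349.22432315 139.9622227 ]
[342.10960974 198.5804765 ]
161.04548763563628
```

View pics/c2.png

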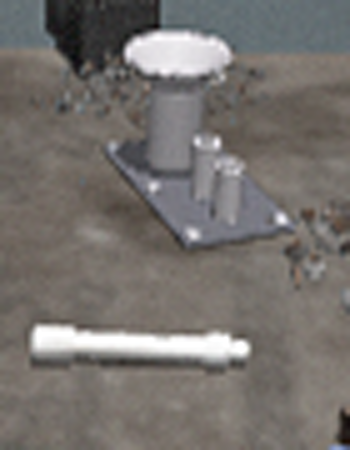

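The side view agrees with the top to about 3 mm: tip at (365,199.6), socket end at (321.2,199), rim centre at (350.6,141). Next I move over the collar.

send_rows:
  increments: [1, 0.04, -0.04, 0, 1.25, 1, 0.04, -0.04, 0, 1.25, 1, 0.04, -0.04, 0, 1.25, 1, 0.04, -0.04, 0, 1.25, 1, 0.04, -0.04, 0, 1.25, 1, 0.04, -0.04, 0, 1.25, 1, 0.003, -0.048, 0, 1.25, 1, 0.003, -0.048, 0, 1.25, 1, 0.003, -0.048, 0, 1.25, 1, 0.003, -0.048, 0, 1.25, 1, 0.003, -0.048, -0.02, 1.25, 1, 0.003, -0.048, -0.02, 1.25, 1, 0.003, -0.048, -0.02, 1.25, 1, 0.003, -0.047, -0.02, 1.25, 1, 0, 0, -0.01, 0.2, 1, 0, 0, 0, 0, 1, 0, 0, 0, 0]
  newtons: 50

```text
clock: 2.22
position: [475.4, -7.0, 133.0]
eef_rot: [3.141, 0.0, 3.121]
ft_force: [0.7, -0.1, 0.6]
opening: 87.3
finger_force: 0.0
```

```bash
python3 - <<'E'
from h import *
import pickle
s=readout.observe();print(s['clock'],s['position'],s['eef_rot'],s['joint_pos'],s['ft_force'])
d=grab('wrist','pics/w1.png');pickle.dump((d,s),open('w1.pkl','wb'))
for p in([605,-11.4,12],[460.5,-8.2,12],[474.8,-8.5,12]):print(proj(d,p))
E
```

```text
2.225 [475.39275337  -7.01884306 132.96280032] [3.14142438e+00 3.85080820e-04 3.12146973e+00] [-0.57492897  0.03658658  0.51199373  2.0125114  -0.02029395  1.0968686
  1.49670803] [ 0.67422442 -0.14995023  0.61071409]
[315.71001784 299.44890633]
[315.63674672 177.58858256]
[315.661505   191.14490837]
```

View pics/w1.png

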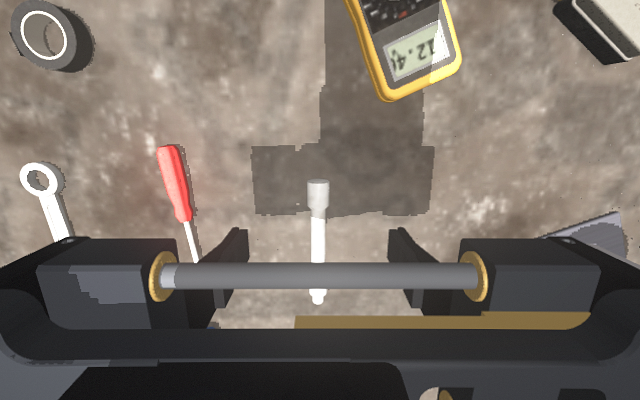

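The wrist view shows the socket end at about (318.5,180), the tip at (318,304), and the bar centred between the fingers.

```bash
python3 - <<'E'
from h import *
import pickle
d,s=pickle.load(open('w1.pkl','rb'))
for z in(12,):
  t=pt(d,(318,304),z);f=pt(d,(318.5,180.5),z);print(t,f,np.linalg.norm(t-f),f+(t-f)/np.linalg.norm(t-f)*13)
E
```

```text
[611.22282398  -8.86723084  12.        ] [463.59692568  -5.34331655  12.        ] 147.66795124085806 [476.59322353  -5.65354558  12.        ]
```

send_rows:
  increments: [1, 0.001, 0, -0.03, 0, 1, 0, 0, -0.03, 0, 1, 0, 0, -0.03, 0, 1, 0, 0, -0.02, 0, 1, 0, 0, -0.01, 0, 1, 0, 0, -0.005, 0, 1, 0, 0, -0.003, 0, 1, 0, 0, 0, 0]

```text
clock: 3.28
position: [476.4, -8.2, 4.9]
eef_rot: [3.141, 0.001, 3.12]
ft_force: [-0.5, 0.4, 0.2]
opening: 87.3
finger_force: 0.0
```

send_rows:
  increments: [0, 0, 0, -0.001, 0, 0, 0, 0, 0, 0, 0, 0, 0, 0, 0, 0, 0, 0, 0, 0, 0, 0, 0, 0, 0, 0, 0, 0, 0, 0, 0, 0, 0, 0, 0, 0, 0, 0, 0, 0]
  newtons: 50

```text
clock: 4.28
position: [476.1, -8.2, 3.6]
eef_rot: [-3.142, 0.0, 3.12]
ft_force: [0.1, -0.8, 0.3]
opening: 21.3
finger_force: 50.0
```

send_rows:
  increments: [0, 0, 0, 0.005, 0, 0, 0, 0, 0.01, 0, 0, 0, 0, 0.015, 0, 0, 0, 0, 0.02, 0, 0, 0, 0, 0.02, 0, 0, 0, 0, 0.02, 0, 0, 0, 0, 0.02, 0, 0, 0, 0, 0.02, 0, 0, 0, 0, 0.02, 0, 0, 0, 0, 0.02, 0, 0, 0, 0, 0.02, 0, 0, 0, 0, 0.02, 0, 0, 0, 0, 0.02, 0, 0, 0, 0, 0.015, 0, 0, 0, 0, 0.01, 0, 0, 0, 0, 0.005, 0, 0, 0, 0, 0, 0, 0, 0, 0, 0, 0]

```text
clock: 6.52
position: [475.8, -8.3, 262.9]
eef_rot: [-3.141, -0.001, 3.12]
ft_force: [0.5, 0.6, -3.2]
opening: 21.5
finger_force: 50.0
```

```bash
python3 - <<'E'
from h import *
s=readout.observe();print(s['position'],s['ft_force'],s['moment'],s['opening'])
d=grab('side');x,y=map(int,proj(d,s['position']));print(x,y)
im=d['img'][y-60:y+60,x-60:x+100,::-1];cv2.imwrite('pics/s2.png',cv2.resize(im,(0,0),fx=4,fy=4))
E
```

```text
[475.81262525  -8.29322547 262.93766237] [ 0.49492899  0.62611178 -3.24999454] [ 0.01785911  0.16421095 -0.02155157] 21.54099719776283
325 126
```

View pics/s2.png

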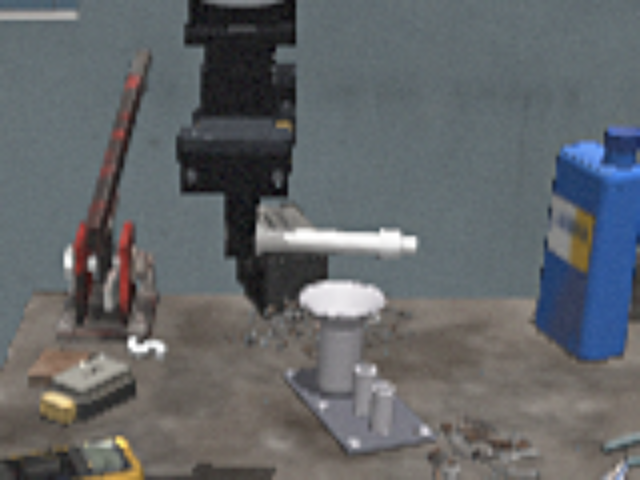

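The bar is held level, with its drive tip at about (417,243) in the crop. I'll ease straight to 8 N.

send_rows:
  increments: [0, 0, 0, 0, 0, 0, 0, 0, 0, 0, 0, 0, 0, 0, 0, 0, 0, 0, 0, 0, 0, 0, 0, 0, 0, 0, 0, 0, 0, 0, 0, 0, 0, 0, 0, 0, 0, 0, 0, 0, 0, 0, 0, 0, 0, 0, 0, 0, 0, 0, 0, 0, 0, 0, 0, 0, 0, 0, 0, 0, 0, 0, 0, 0, 0, 0, 0, 0, 0, 0, 0, 0, 0, 0, 0, 0, 0, 0, 0, 0]
  newtons: 8

```text
clock: 8.57
position: [476.1, -8.2, 263.5]
eef_rot: [-3.142, -0.0, 3.12]
ft_force: [0.1, -0.0, -3.5]
opening: 22.2
finger_force: 8.0
```

```bash
cat > sh.py <<'E'
from h import *
import sys
s=readout.observe();print(s['clock'],s['position'],s['ft_force'],s['moment'],s['opening'],s['finger_force'])
d=grab('side');x,y=map(int,proj(d,s['position']));print(x,y)
x0,y0=x-60,max(0,y-40);print(x0,y0)
im=d['img'][y0:y0+100,x0:x0+160,::-1];cv2.imwrite(sys.argv[1],cv2.resize(im,(0,0),fx=5,fy=5,interpolation=cv2.INTER_CUBIC))
E
python3 sh.py pics/s3.png
```

```text
8.575 [476.1174521   -8.24686728 263.53496297] [ 0.1158567  -0.03375362 -3.48098416] [ 0.05925608 -0.01125837 -0.01998209] 22.248133748553823 7.99983774408247
325 126
265 86
```

View pics/s3.png

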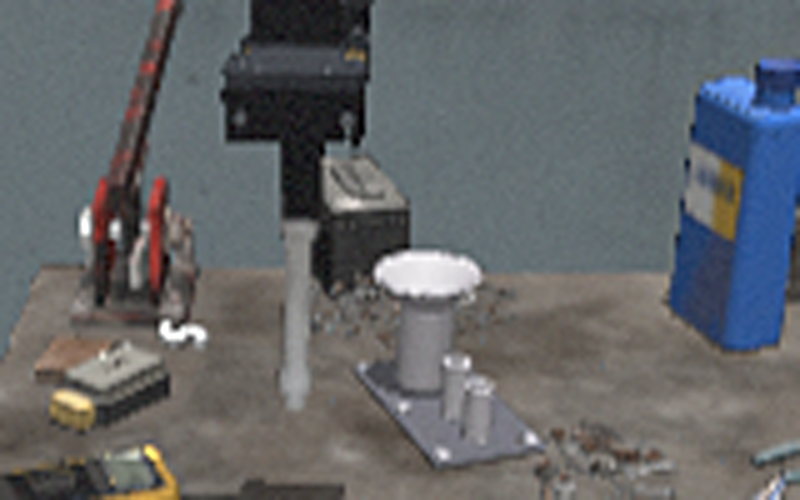

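The bar hangs plumb, with its tip at crop (296,408), which is (324,168) in the full frame. I'll re-grip at 22 N, then carry it over to the stand.

send_rows:
  increments: [0, 0, 0, 0, 0, 0, 0, 0, 0, 0, 0, 0, 0, 0, 0, 0, 0, 0, 0, 0, 0, 0, 0, 0, 0, 0, 0, 0, 0, 0, 0, 0, 0, 0, 0, 0, 0, 0, 0, 0]
  newtons: 22

```text
clock: 9.62
position: [476.1, -8.3, 263.6]
eef_rot: [-3.142, 0.0, 3.12]
ft_force: [0.3, 0.0, -3.2]
opening: 21.6
finger_force: 22.0
```

send_rows:
  increments: [0, 0.002, 0.005, 0, 0, 0, 0.004, 0.012, 0, 0, 0, 0.006, 0.02, 0, 0, 0, 0.007, 0.025, 0, 0, 0, 0.007, 0.025, 0, 0, 0, 0.007, 0.025, 0, 0, 0, 0.007, 0.025, 0, 0, 0, 0.007, 0.025, 0, 0, 0, 0.007, 0.025, 0, 0, 0, 0.007, 0.025, 0, 0, 0, 0.007, 0.025, 0, 0, 0, 0.007, 0.025, 0, 0, 0, 0.005, 0.02, 0, 0, 0, 0.004, 0.012, 0, 0, 0, 0, 0, 0, 0, 0, 0, 0, 0, 0, 0, 0, 0, 0, 0]

```text
clock: 11.75
position: [560.3, 284.7, 263.8]
eef_rot: [3.142, 0.0, 3.118]
ft_force: [0.2, 0.7, -2.2]
opening: 21.9
finger_force: 22.0
```

```bash
python3 sh.py pics/s4.png
```

```text
11.75 [560.25685513 284.70014005 263.84406734] [ 0.21373723  0.71723459 -2.2121252 ] [0.04320512 0.02837376 0.00606041] 21.859069139788122 21.999520061071962
351 97
291 57
```

View pics/s4.png

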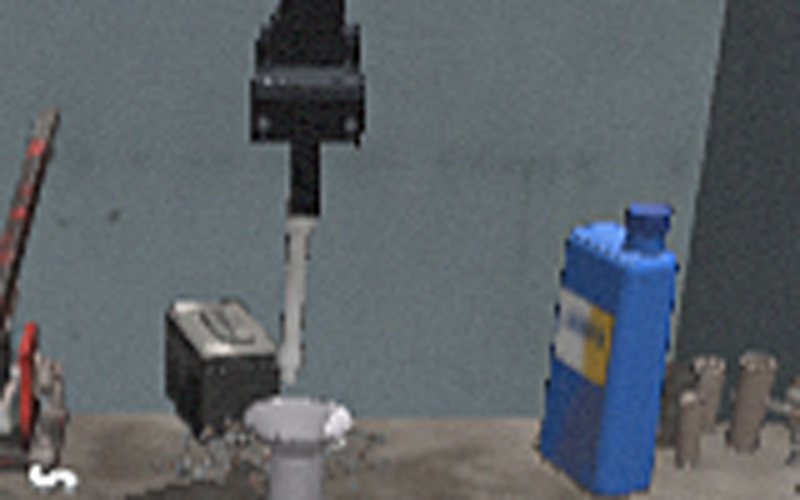

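The tip is at crop (289,380) and the rim centre at about (298,415), so the tip leans roughly 7 mm towards -x. I'll shift +5 mm in x and lower, watching the force.

send_rows:
  increments: [0, 0.003, 0.001, 0, 0, 0, 0.002, 0, -0.005, 0, 0, 0, 0, -0.012, 0, 0, 0, 0, -0.012, 0, 0, 0, 0, -0.012, 0, 0, 0, 0, -0.012, 0, 0, 0, 0, -0.012, 0, 0, 0, 0, -0.01, 0, 0, 0, 0, -0.01, 0, 0, 0, 0, -0.005, 0, 0, 0, 0, 0, 0]

```text
clock: 13.18
position: [565.0, 286.7, 173.2]
eef_rot: [-3.141, -0.0, 3.12]
ft_force: [-0.5, 0.4, -3.4]
opening: 22.0
finger_force: 22.0
```

There is no contact force and the tip should be about 20 mm inside the bore, so I continue.

send_rows:
  increments: [0, 0, 0, -0.01, 0, 0, 0, 0, -0.01, 0, 0, 0, 0, -0.01, 0, 0, 0, 0, -0.006, 0, 0, 0, 0, -0.003, 0, 0, 0, 0, 0, 0]

```text
clock: 13.92
position: [567.8, 287.7, 137.8]
eef_rot: [3.138, 0.006, 3.119]
ft_force: [0.1, -0.3, 14.4]
opening: 21.8
finger_force: 22.0
```

```bash
python3 sh.py pics/s5.png
```

```text
13.925 [567.75402804 287.67571257 137.79567307] [ 0.13927977 -0.25066965 14.37549731] [-0.17838106 -0.11838822  0.03360932] 21.791912841719093 22.02153356346571
351 130
291 90
```

View pics/s5.png

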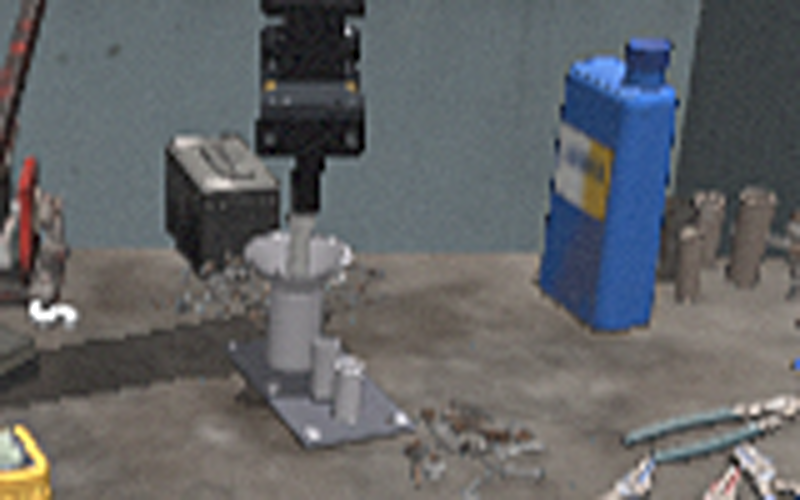

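The 14 N upward force shows the tip is resting on something, and the bar is well down in the tube. I'll relieve the load a little, then open.

send_rows:
  increments: [0, 0, 0, 0.003, 0, 0, 0, 0, 0, 0]

```text
clock: 14.22
position: [565.6, 287.0, 138.2]
eef_rot: [3.141, 0.001, 3.12]
ft_force: [-0.3, 0.4, 4.2]
opening: 21.7
finger_force: 22.0
```

send_rows:
  increments: [0.5, 0, 0, 0, 0, 1, 0, 0, 0, 0, 1, 0, 0, 0, 0, 1, 0, 0, 0, 0, 1, 0, 0, 0, 0, 1, 0, 0, 0, 0, 1, 0, 0, 0, 0]

```text
clock: 15.1
position: [565.1, 286.8, 137.5]
eef_rot: [-3.142, -0.0, 3.12]
ft_force: [0.9, -0.2, -0.4]
opening: 82.6
finger_force: 0.0
```

```bash
python3 sh.py pics/s6.png; python3 - <<'E'
from h import *
d=grab('wrist');cv2.imwrite('pics/w6.png',d['img'][:,:,::-1])
b=cv2.imread('pics/s6.png')[100:500,150:500];w=cv2.imread('pics/w6.png');w=cv2.resize(w,(450,281))
o=np.zeros((400,800,3),np.uint8);o[:400,:350]=b;o[:281,350:]=w;cv2.imwrite('pics/m6.png',o)
E
```

```text
15.1 [565.09835849 286.75573393 137.53820808] [ 0.91265577 -0.15129029 -0.35470258] [ 0.02323473 -0.00819337  0.03721039] 82.56333035320148 0.0
351 130
291 90
```

View pics/m6.png

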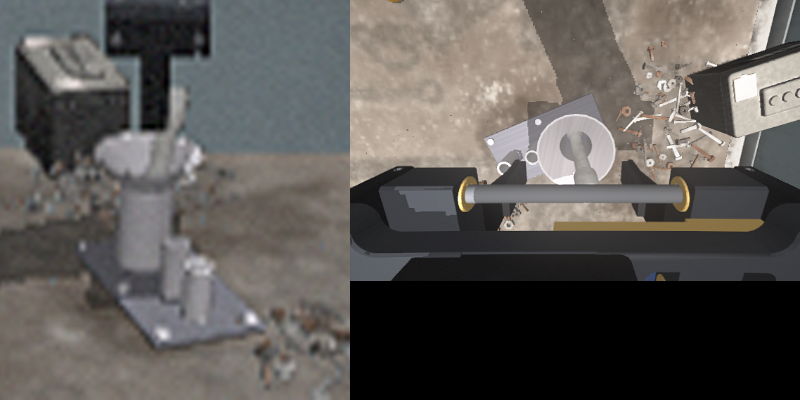

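The bar is released and standing in the pocket, leaning about 13° towards +x, with its top at about (357,127.6) in the full side frame. It is clear of both fingers. I'll retreat straight up.

send_rows:
  increments: [1, 0, 0, 0.01, 0, 1, 0, 0, 0.02, 0, 1, 0, 0, 0.03, 0, 1, 0, 0, 0.04, 0, 1, 0, 0, 0.04, 0, 1, 0, 0, 0.03, 0, 1, 0, 0, 0.01, 0, 1, 0, 0, 0, 0, 1, 0, 0, 0, 0]

```text
clock: 16.32
position: [564.6, 286.6, 316.2]
eef_rot: [-3.14, -0.002, 3.12]
ft_force: [1.0, 0.5, -0.1]
opening: 86.9
finger_force: 0.0
```

```bash
python3 - <<'E'
from h import *
d=grab('side');w=grab('wrist');s=readout.observe();print(s['position'],s['ft_force'])
for z in(130,140,145,150):print(z,proj(d,[585,286,z]))
o=np.zeros((500,800,3),np.uint8)
o[:500,:350]=cv2.resize(d['img'][110:210,315:385,::-1],(350,500),interpolation=cv2.INTER_CUBIC)
o[:281,350:]=cv2.resize(w['img'][:,:,::-1],(450,281));cv2.imwrite('pics/m7.png',o)
E
```

```text
[564.67931955 286.54709456 316.20551805] [-0.52230364  0.44132989 -0.20146063]
130 [356.3502757  132.27108466]
140 [356.46841818 129.81413301]
145 [356.52781073 128.57888659]
150 [356.58741903 127.33909361]
```

View pics/m7.png

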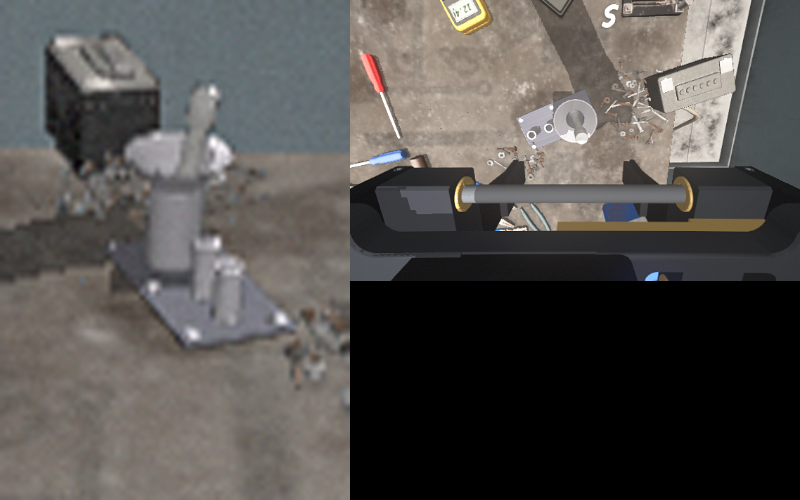

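The bar's top edge is at (356.4,126.6) in the side view, so z is about 148 mm. That means it is seated on the floor, leaning about 13–15° against the funnel, and the robot is clear of it.

```bash
python3 -c "
from station import workorder
print(workorder.finish_job())"
```

```text
the job is handed in; nothing more can be done
None
```

The job is handed in with no verdict returned: the extension bar swung to plumb, was re-gripped at 22 N, and by the pictures now stands released, drive end down, on the floor of the wide pocket, leaning about 13–15°, with the robot clear at about 16 s on the clock.

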